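# Tip a picking bin so its last nuts slide to the front

### The job

Only three brass nuts are left in one of the picking bins on the bench rack, and they lie at the back. Slowly raise the back of that bin so that it tips forward on its front bottom edge to about 40 degrees, or a few degrees more if a nut sticks, and hold it there until all three have slid down to the low open front; then lower it gently, without letting it drop, so that it stands level and square in its place again with the nuts at the front. Do not spill a nut or tip the bin past 50 degrees, and leave the two full bins, the pump and the screwdriver as they are.

Things in the scene. Friction and masses are not known exactly. Their poses are not given: they have to be found in the camera images.
- pick_bin: the nearly empty bin, loose, dark blue plastic, 170 mm deep (x), 105 wide (y), 80 high (z), walls and floor 3 mm thick, 0.13 to 0.26 kg; one of three alike side by side, 13 mm apart, in any of the three places. Origin: centre of its underside. x points from the 80 mm high rear wall (outer face x = -85) to the 32 mm high open front (x = +85), towards the robot: against world x within 0.35 rad; z up when level
- rear_lip (a point): middle of the lower outer edge of pick_bin's hanging lip, x = -99, z = 72 mm in its frame (122 mm above the bench when level). The lip is 92 mm wide, runs along the top of the rear wall, sticks out 14 mm away from the robot; its outer edge is turned down 8 mm, 3 mm thick. A fingertip leaning back towards the robot fits under it from the far side; the wall below is free
- front_edge (a point): middle of the pick_bin's front bottom edge, the line it tips about: x = +85, z = 0 mm in the bin's frame
- nut0: brass hexagon nut lying flat, 22 mm across flats, 9 mm thick, 22 g; origin at the centre of its underside. At the start it lies on pick_bin's floor in the rear half (x = -66 to -30 mm in the bin's frame). How easily the nuts slide differs from time to time: they start to move somewhere between 25 and 43 degrees of tilt
- nut1: a second nut like nut0
- nut2: a third nut like nut0
- rack: grey sheet-steel bench rack under the bins, fixed: 215 mm deep (x), 372 wide (y), shelf top 50 mm above the bench. Origin: on the bench under its centre; x points to the robot, as in the bins. Along its front (+x) edge an upstand 6 mm high, inner face at x = +104.5 mm, stops the bins from sliding off; the pick_bin starts 6 to 20 mm short of it and slides up to it when pushed
- elbow_bin: bin of the same shape, full of black hose elbows, 0.55 kg, loose; origin as in pick_bin. To be left alone
- coil_bin: bin of the same shape, full of solenoid coils, 0.65 kg, loose; origin as in pick_bin. To be left alone
- pump: small vibration pump, 44 mm high and about 140 mm long, lying on the bench beside the rack, on the +y side in the rack's frame; origin at the centre of its underside. To be left alone
- screwdriver: screwdriver with a black handle, 200 mm, lying on the bench beside the rack, on the -y side in the rack's frame. To be left alone
Not all that is in view belongs to the job. Leave any red or turquoise look-alike of the pick_bin alone.

How it is judged:
On the way:
1. the bin stands tipped forward on its front edge at 40 degrees or a little more (35 to 50) for half a second, its back raised and its front edge still on the rack (angle between pick_bin's own z axis and vertical between 0.611 and 0.873 rad and height (world z) of rear_lip above 0.17 m and height (world z) of front_edge below 0.068 m), for 0.5 s.
At the end, for the whole second after the job is handed in: The bin stands level (within 2 degrees) on the rack, within 30 mm of where it stood and square to the rack within 7 degrees, at rest; all three nuts lie at rest inside it in the front third (their centres at most 57 mm behind the outer face of the front wall) (angle between pick_bin's own z axis and vertical below 0.035 rad and height (world z) of pick_bin between 0.046 and 0.054 m and distance of pick_bin from where it was at the start of the episode below 0.03 m and angle between the x axis of pick_bin and the x axis of rack, either way round below 0.12 rad and linear speed of pick_bin below 0.02 m/s and x of nut0 in the frame of pick_bin between 0.028 and 0.085 m and y of nut0 in the frame of pick_bin between -0.05 and 0.05 m and z of nut0 in the frame of pick_bin between -0.002 and 0.04 m and linear speed of each of nut0, nut1, nut2 below 0.03 m/s and x of nut1 in the frame of pick_bin between 0.028 and 0.085 m and y of nut1 in the frame of pick_bin between -0.05 and 0.05 m and z of nut1 in the frame of pick_bin between -0.002 and 0.04 m and x of nut2 in the frame of pick_bin between 0.028 and 0.085 m and y of nut2 in the frame of pick_bin between -0.05 and 0.05 m and z of nut2 in the frame of pick_bin between -0.002 and 0.04 m); the robot touches nothing.
It fails at once if the bin is tipped steeper than 52 degrees (angle between pick_bin's own z axis and vertical above 0.91 rad).
It fails at once if the bin is let drop or is jerked (turns faster than 2.5 rad/s) (angular speed of pick_bin above 2.5 rad/s).
It fails at once if a full bin, the pump or the screwdriver is shifted by more than 20 mm or tipped (distance of any of elbow_bin, coil_bin, pump, screwdriver from where it was at the start of the episode above 0.02 m or angle between any of elbow_bin, coil_bin, pump's own z axis and vertical above 0.25 rad).
It fails at once if a nut falls out of the bin onto the rack or the bench (height (world z) of any of nut0, nut1, nut2 below 0.047 m or distance between any of nut0, nut1, nut2 and pick_bin above 0.14 m).
It also fails if it takes over 62 s, if anything falls off the work surface, if the arm or the gripper's body presses on something with over 40 N, if the wrist force passes 120 N, or if a joint passes its speed limit or range.

### The arm

A 6-joint arm with a two-finger parallel gripper is mounted at the origin on the work surface. World frame = base frame: x ahead of the robot, y to its left, z up, the work surface at z = 0. Lengths are in m, angles in rad, forces in N, time in s.
With the tool pointing down it reaches from about 0.25 to 0.775 m from the base axis. Payload 4 kg.
Tool frame: the origin (TCP) lies midway between the tips of the shut fingers; the grasp point (between the pads) lies 19 mm behind it; z points along the fingers, y is the direction in which the jaws open and shut (so a half turn about z gives the same grasp; the last joint's range is limited). The gripper opens to 94 mm and grips with 3 to 60 N. Pads are 16 mm wide; open, the fingers measure 119 mm over their backs; the gripper's body (75 mm by 177 mm) begins 78 mm behind the grasp point.
Start: joints at [1.109, 0.087, 1.371, -0, 1.684, -0.103], TCP at [0.193, 0.515, 0.206] pointing down, gripper open.
Joint ranges: [-3.1, 3.1], [-0.76, 2.03], [0.27, 2.55], [-1.08, 4.22], [0.17, 2.65], [-2.57, 2.57]. Speed limits (rad/s): [2.79, 2.79, 3.14, 3.14, 3.14, 3.14].

### API

Orientations are given as [roll, pitch, yaw] about the fixed x, y, z axes, in that order (R = Rz(yaw) Ry(pitch) Rx(roll)).
In Python, from bench import get_obs, snapshot, ticket gives the robot as it stands.
- The arm moves only by the shell command python3 -m creep 'ROWS' [OPENING]. ROWS is JSON, a list that holds one entry, the list of rows, each a list of 4 numbers: the shift along the tool's x, y, z in mm, then the turn about the tool's z in degrees. A call has 1 to 8 rows; each row shifts and turns the commanded pose from where the row before left it, along the tool's axes as they then stand; what a row does not reach is not made up. A row lasts 1/8 s, in which the tool goes at most 62.5 mm and 10.7 degrees, less where a joint would pass 70% of its speed; a pose out of reach is approached as far as the arm can. A call with a gripper value outside its range is refused whole. OPENING is the opening, from 0 (shut) to 1 (fully open), set as the call begins (- or left out, the last holds). The fingers move at their own pace and stop on an object; the grip force is fixed at half the most. Time passes only in rows, so rows that do not move let the fingers close. It gives the time, the measured TCP pose, the force and the opening at its end, in the units of the state.
- get_obs(): the state, without advancing time (a new reading comes with each control period).
- snapshot(name): name is "side" or "top" or "wrist"; returns a dict with "color" (400x640x3 uint8, red, green, blue), "depth" (400x640 float32, m along the optical axis (not along the pixel's ray), 0 where there is no reading), "fx", "fy", "cx", "cy" (pixels), "extrinsics" (4x4, takes a point from world to camera coordinates). Camera axes: x right, y down, z forward; pixel columns grow to the right and rows downward; lengths in m; the calibration is good to about 2 mm. A picture is of the moment at which its call begins.
- ticket.close_job(): hands the job in, once; it reports no verdict.
The state is a dict: "time": time; "joint_positions": joint angles; "qvel": joint speeds; "joint_torque": joint torques, N m; "tool_pos": TCP position; "ee_rot": TCP orientation; "wrist_force": force on the tool from outside, world axes, zero at the start; "wrist_torque": the same for the moment, N m; "width": finger opening in m.
Only numpy, scipy, OpenCV 4.12 (cv2) and the standard library are available. Lean on these libraries where they do the work, as an engineer would, in place of code of your own. Each camera call takes 0.05 s, during which the arm holds its last target. There are 200 camera calls.

## Working session

There is one attempt and no reset: what is moved stays moved. The work goes in short steps, Python scripts to look and compute and a shell command to move; the robot and the scene stay as the last step left them, time stands still between calls to the robot, and variables do not carry over. Pictures are saved under pics/ and viewed, on a budget of 10 in all, crops included, one or two more only if the job needs it, and the job is handed in when it is done.

```bash
ls; mkdir -p pics
cat > h.py <<'E'
import numpy as np, cv2
from bench import get_obs, snapshot, ticket
def save(s,n,crop=None,sc=1):
    im=s["color"][:,:,::-1]
    if crop: im=im[crop[1]:crop[3],crop[0]:crop[2]]
    if sc!=1: im=cv2.resize(im,None,fx=sc,fy=sc,interpolation=cv2.INTER_CUBIC)
    cv2.imwrite("pics/"+n,im)
def cloud(s):
    h,w=s["depth"].shape; u,v=np.meshgrid(np.arange(w),np.arange(h)); d=s["depth"]
    P=np.stack([(u-s["cx"])/s["fx"]*d,(v-s["cy"])/s["fy"]*d,d],-1)
    T=np.linalg.inv(s["extrinsics"]); return P@T[:3,:3].T+T[:3,3]
def ray(s,u,v,z):
    T=np.linalg.inv(s["extrinsics"]); r=T[:3,:3]@np.array([(u-s["cx"])/s["fx"],(v-s["cy"])/s["fy"],1]); o=T[:3,3]
    return o+r*(z-o[2])/r[2]
def proj(s,p):
    q=s["extrinsics"]@np.append(p,1); return s["fx"]*q[0]/q[2]+s["cx"],s["fy"]*q[1]/q[2]+s["cy"]
E
python3 - <<'E'
from h import *
import pickle
o=get_obs();print(o)
for n in("top","side"):
    s=snapshot(n);save(s,n+"0.png");pickle.dump(s,open(n+"0.pkl","wb"));T=np.linalg.inv(s["extrinsics"]);print(n,T.round(3),s["fx"],s["cx"],s["cy"],(s["depth"]>0).mean())
E
```

```text
pics
{'time': 0.0, 'joint_positions': array([ 1.10889478e+00,  8.79487639e-02,  1.37221533e+00, -2.32591668e-05,
        1.68360468e+00, -1.03093118e-01]), 'qvel': array([ 0.00027479, -0.00054556, -0.00027779, -0.00109077,  0.00015867,
        0.000259  ]), 'joint_torque': array([ 3.62873550e-05, -3.40193331e+01, -3.02421606e+01,  7.16998964e-02,
        3.32817994e-02, -1.56938627e-04]), 'tool_pos': array([0.19290365, 0.51448428, 0.20432734]), 'ee_rot': array([-3.13942571e+00, -2.00951133e-04,  2.78278142e+00]), 'wrist_force': array([-0.00614352, -0.44154502,  0.48586853]), 'wrist_torque': array([-0.00052638,  0.02288093, -0.02275099]), 'width': 0.09425068548076977}
top [[-0.008 -0.988  0.157  0.434]
 [-1.     0.006 -0.012  0.058]
 [ 0.011 -0.157 -0.988  0.901]
 [ 0.     0.     0.     1.   ]] 360.8229845258005 316.90577619002175 197.01327442817137 0.9957734375
side [[ 0.881 -0.201  0.428 -0.019]
 [-0.472 -0.419  0.776 -1.029]
 [ 0.023 -0.885 -0.464  0.772]
 [ 0.     0.     0.     1.   ]] 484.91088616977083 317.6461710017075 200.76187338902594 0.9961015625
```

View pics/top0.png

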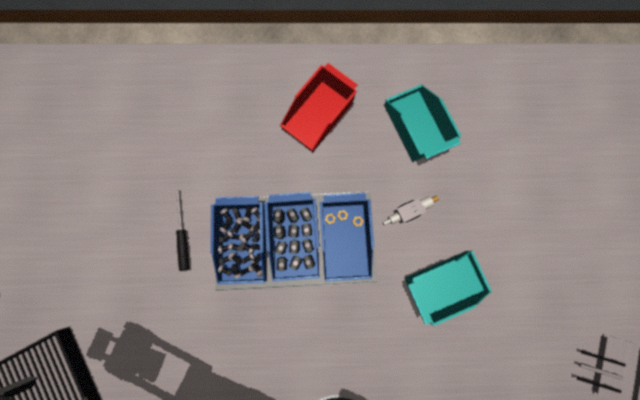

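View pics/side0.png

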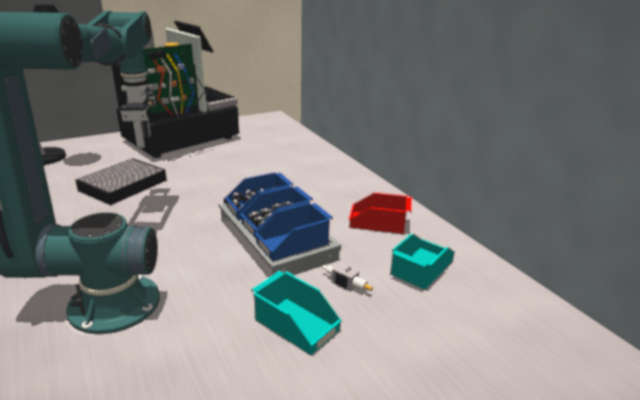

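The top view shows the candidates: the blue bin with three nuts at (345,238), the blue elbow bin at (240,240), the blue coil bin at (293,240), the red one at (320,107), and turquoise ones at (422,122) and (447,288). I choose the one at (345,238), because it is blue and nearly empty. The side view shows it nearest that camera, at (295,225), with the pump at (348,278). Next I measure it in both views.

Run:
```python
from h import *
import pickle
R={}
for n in("top","side"):
    s=pickle.load(open(n+"0.pkl","rb"));P=cloud(s)
    hsv=cv2.cvtColor(s["color"],cv2.COLOR_RGB2HSV)
    m=(hsv[...,0]>102)&(hsv[...,0]<128)&(hsv[...,1]>110)&(P[...,0]>.25)&(P[...,2]>.04)&(P[...,2]<.15)
    m&=(abs(P[...,0]-.42)<.16)&(abs(P[...,1])<.5)
    # lip: pts 121..136mm
    L=m&(P[...,2]>.122)&(P[...,2]<.137)
    p=P[L]; print(n,"high blue",len(p),p.min(0).round(3),p.max(0).round(3),"z med",np.median(p[:,2]).round(4))
    k,lab,st,c=cv2.connectedComponentsWithStats(L.astype(np.uint8))
    for i in range(1,k):
        if st[i,4]>25:
            q=P[lab==i]; r=cv2.minAreaRect((q[:,:2]*1000).astype(np.float32)); print(" ",c[i].round(),st[i,4],"box",np.round(r[0]),np.round(r[1]),round(r[2],1),"z",q[:,2].mean().round(4))
    if n=="top":
        # floor nuts
        nm=(hsv[...,0]>10)&(hsv[...,0]<32)&(hsv[...,1]>90)&(P[...,2]<.08)&(P[...,2]>.045)
        k,lab,st,c=cv2.connectedComponentsWithStats(nm.astype(np.uint8))
        for i in range(1,k):
            if st[i,4]>10: print(" nut",c[i].round(1),st[i,4],P[lab==i].mean(0).round(4))
        # rack: grey pts z .045-.06 outside blue
        g=(P[...,2]>.046)&(P[...,2]<.062)&(hsv[...,1]<70)&(abs(P[...,0]-.36)<.15)&(abs(P[...,1]-.07)<.3)
        k,lab,st,c=cv2.connectedComponentsWithStats(cv2.morphologyEx((P[...,2]>.044).astype(np.uint8)*(abs(P[...,1]-.07)<.3).astype(np.uint8),cv2.MORPH_OPEN,np.ones((3,3))))
        for i in range(1,k):
            if st[i,4]>1500:
                q=P[lab==i]; r=cv2.minAreaRect((q[:,:2]*1000).astype(np.float32)); print(" rack?",c[i].round(),np.round(r[0]),np.round(r[1]),round(r[2],1))
save(pickle.load(open("top0.pkl","rb")),"crop0.png",(200,180,400,300),4)
```

```text
top high blue 1501 [ 0.432 -0.068  0.122] [0.564 0.274 0.133] z med 0.1288
  [287. 210.] 525 box [500. 105.] [127. 110.] 3.6 z 0.1286
  [351. 205.] 418 box [520. -37.] [151.  87.] 49.6 z 0.1286
  [238. 213.] 532 box [494. 220.] [127. 108.] 1.2 z 0.1285
 nut [341.9 215.1] 41 [ 0.5245 -0.0107  0.0597]
 nut [330.1 218.5] 36 [0.5168 0.0173 0.0607]
 nut [357.3 220.9] 42 [ 0.5107 -0.0464  0.0602]
 rack? [292. 241.] [468. 102.] [215. 372.] 2.5
side high blue 943 [ 0.425 -0.073  0.122] [0.562 0.277 0.136] z med 0.13
  [292. 202.] 942 box [494. 101.] [349. 136.] 89.0 z 0.1291
```

View pics/crop0.png

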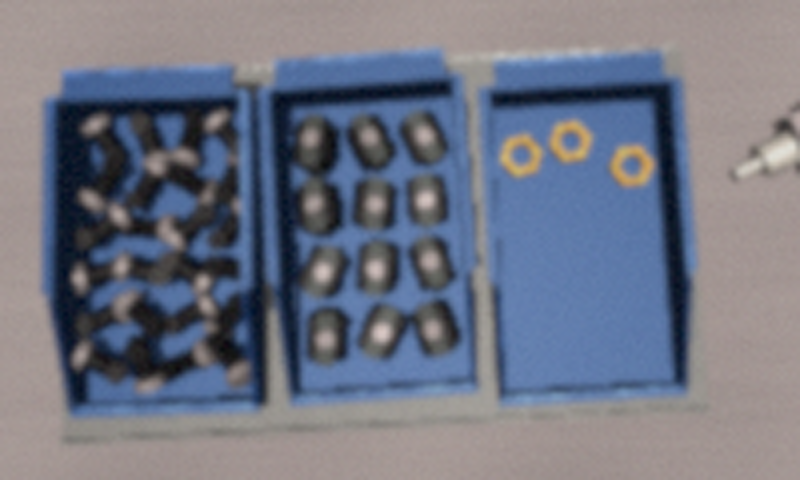

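The crop confirms it: the rightmost bin is the only blue one with just three nuts, at crop (521,156), (571,141) and (632,165), and its lip strip spans (495–665, 55–82). Next I fit the edges of its lip.

Run:
```python
from h import *
import pickle
for n in("top","side"):
    s=pickle.load(open(n+"0.pkl","rb"));P=cloud(s)
    hsv=cv2.cvtColor(s["color"],cv2.COLOR_RGB2HSV)
    m=(hsv[...,0]>102)&(hsv[...,0]<128)&(hsv[...,1]>90)&(P[...,2]>.122)&(P[...,2]<.137)&(P[...,1]<.038)&(P[...,1]>-.12)&(P[...,0]>.4)
    p=P[m]; e=[]
    for y in np.arange(-.065,.035,.004):
        q=p[abs(p[:,1]-y)<.003]
        if len(q): e.append((y,q[:,0].max()))
    e=np.array(e); k=np.abs(e[:,1]-np.median(e[:,1]))<.012; c=np.polyfit(e[k,0],e[k,1],1)
    print(n,"lip outer x = %.4f*y+%.4f"%tuple(c), "y range of far pts",p[p[:,0]>np.polyval(c,p[:,1])-.012][:,1].min().round(4),p[p[:,0]>np.polyval(c,p[:,1])-.012][:,1].max().round(4),"z",np.median(p[p[:,0]>np.polyval(c,p[:,1])-.012][:,2]).round(4)); print((e*1000).round().astype(int).tolist())
s=pickle.load(open("top0.pkl","rb"))
# side-outline by rays: lip ends and outer side walls (top rim z=.13), crop px/4+offset; front outer top edge (z=.082)
for nm,u,v,z in(("lipL",495,57,.13),("lipR",664,53,.13),("rearL",481,88,.13),("rearR",683,82,.13),("frontL",500,402,.082),("frontR",688,392,.082)):
    print(nm,ray(s,200+u/4,180+v/4,z).round(4))
# pump height around
P=cloud(s);q=P[(P[...,2]>.02)&(P[...,2]<.06)&(P[...,1]<-.12)&(P[...,1]>-.3)&(P[...,0]>.42)&(P[...,0]<.58)];print("pump",q.min(0).round(3),q.max(0).round(3))
```

```text
top lip outer x = 0.0302*y+0.5612 y range of far pts -0.0643 0.0331 z 0.1291
[[-65, 550], [-61, 550], [-57, 557], [-53, 563], [-49, 563], [-45, 563], [-41, 563], [-37, 563], [-33, 563], [-29, 563], [-25, 563], [-21, 564], [-17, 564], [-13, 561], [-9, 561], [-5, 561], [-1, 561], [3, 561], [7, 561], [11, 561], [15, 561], [19, 562], [23, 559], [27, 559], [31, 559]]
side lip outer x = 0.0164*y+0.5574 y range of far pts -0.0642 0.0302 z 0.1312
[[-65, 546], [-61, 552], [-57, 552], [-53, 559], [-49, 559], [-45, 558], [-41, 560], [-37, 560], [-33, 562], [-29, 562], [-25, 560], [-21, 560], [-17, 557], [-13, 557], [-9, 559], [-5, 559], [-1, 558], [3, 556], [7, 556], [11, 556], [15, 556], [19, 556], [23, 556], [27, 557], [31, 557]]
lipL [0.5627 0.0336 0.13  ]
lipR [ 0.5644 -0.0581  0.13  ]
rearL [0.5458 0.0413 0.13  ]
rearR [ 0.5484 -0.068   0.13  ]
frontL [0.3769 0.0314 0.082 ]
frontR [ 0.3814 -0.0732  0.082 ]
pump [ 0.421 -0.299  0.02 ] [ 0.575 -0.12   0.058]
```

```bash
python3 -m creep '[[[0,0,0,-7.7],[0,0,0,-7.7],[0,0,0,-7.7],[-8,-12,0,0],[-15,-22,0,0],[-15,-22,0,0],[-15,-22,0,0],[-15,-22,0,0]]]' 0
python3 -m creep '[[[-15,-22,0,0],[-15,-22,0,0],[-15,-22,0,0],[-15,-22,0,0],[-15,-22,0,0],[-15,-22,0,0],[-15,-22,0,0],[-15,-22,0,0]]]'
python3 -m creep '[[[-15,-22,0,0],[-15,-22,0,0],[-15,-22,0,0],[-15,-22,0,0],[-15,-22,0,0],[-15,-22,0,0],[-15,-22,0,0],[-15,-22,0,0]]]'
```

```text
time: 1.1
tool_pos: [0.2662, 0.4165, 0.2052]
ee_rot: [-3.141, -0.0, -3.1]
wrist_force: [0.7, -0.2, 0.7]
width: 0.0175
time: 2.1
tool_pos: [0.3935, 0.2459, 0.2053]
ee_rot: [-3.141, -0.0, -3.1]
wrist_force: [-0.5, 1.0, 0.1]
width: 0.0005
time: 3.1
tool_pos: [0.5209, 0.0755, 0.2052]
ee_rot: [-3.141, -0.001, -3.1]
wrist_force: [0.5, 0.1, -0.5]
width: -0.0002
```

```bash
python3 -m creep '[[[-18,-22,0,0],[-18,-22,0,0],[-18,-22,0,0],[-18,-22,0,0],[0,0,10,0],[0,0,20,0],[0,0,20,0],[0,0,20,0]]]'
python3 -m creep '[[[0,0,15,0],[0,0,12,0],[0,0,0,0]]]'
python3 - <<'E'
from h import *
s=snapshot("side");save(s,"side1.png",(200,130,420,290),3.6);o=get_obs();print(o["tool_pos"],o["wrist_force"])
E
```

```text
time: 4.1
tool_pos: [0.5953, -0.007, 0.1342]
ee_rot: [3.141, -0.001, -3.098]
wrist_force: [-0.1, -1.1, -0.4]
width: 0.0002
time: 4.47
tool_pos: [0.5958, -0.0074, 0.1073]
ee_rot: [3.141, -0.002, -3.097]
wrist_force: [-0.7, 0.2, 0.4]
width: 0.0006
[ 0.59654559 -0.00749808  0.10836386] [-0.1992235  -0.03918073 -0.22391777]
```

View pics/side1.png

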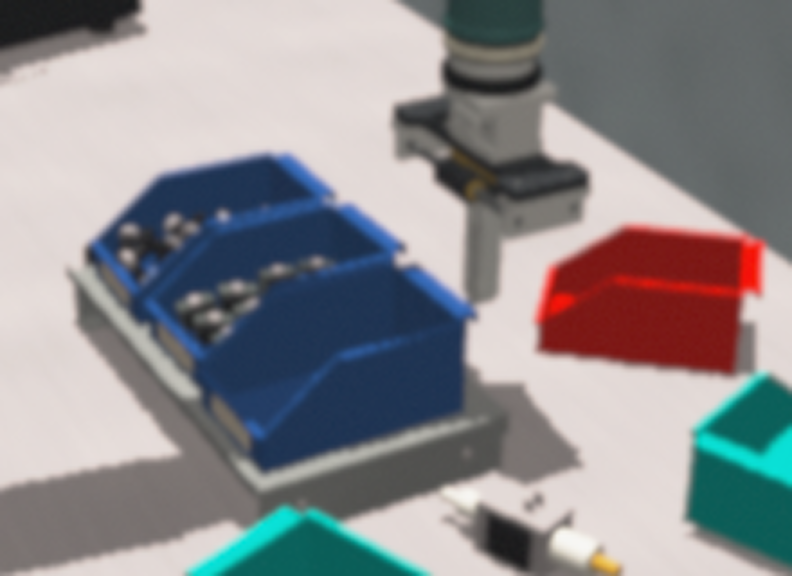

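Side view: the closed finger hangs free behind the lip (finger at (483,270), lip end at (465,310)), clear of everything. I'll now push the bin gently up to the upstand.

```bash
python3 -m creep '[[[6,-2,0,0],[6,-2,0,0],[4,0,0,0],[3,0,0,0],[2,0,0,0]]]'
python3 -m creep '[[[2,0,0,0],[2,0,0,0]]]'
python3 -m creep '[[[2,0,0,0],[2,0,0,0]]]'
python3 -m creep '[[[2,0,0,0],[2,0,0,0]]]'
python3 -m creep '[[[2,0,0,0],[0,0,0,0]]]'
python3 - <<'E'
from h import *
s=snapshot("side");P=cloud(s);hsv=cv2.cvtColor(s["color"],cv2.COLOR_RGB2HSV)
m=(hsv[...,0]>102)&(hsv[...,0]<128)&(hsv[...,1]>90)&(P[...,2]>.115)&(P[...,2]<.145)&(P[...,1]<-.03)&(P[...,1]>-.058)&(P[...,0]>.4)
o=get_obs();print(np.percentile(P[m][:,0],98),o["tool_pos"],o["wrist_force"])
E
```

```text
time: 5.15
tool_pos: [0.5758, -0.0125, 0.1086]
ee_rot: [3.142, 0.0, -3.097]
wrist_force: [-0.0, -0.5, 0.5]
width: 0.0004
time: 5.4
tool_pos: [0.5721, -0.0127, 0.1085]
ee_rot: [3.142, 0.001, -3.097]
wrist_force: [0.3, -0.5, -0.8]
width: 0.0002
time: 5.65
tool_pos: [0.568, -0.0129, 0.1085]
ee_rot: [3.142, 0.0, -3.097]
wrist_force: [1.5, 0.5, -0.8]
width: 0.0004
time: 5.9
tool_pos: [0.5638, -0.013, 0.1084]
ee_rot: [3.141, 0.0, -3.097]
wrist_force: [1.0, -1.8, -0.6]
width: 0.0004
time: 6.15
tool_pos: [0.5615, -0.0131, 0.1085]
ee_rot: [3.141, -0.001, -3.097]
wrist_force: [0.6, 0.2, -0.2]
width: 0.0003
0.546768207524918 [ 0.56157096 -0.01317235  0.10849067] [-0.20292176  0.1248061  -0.13042122]
```

```bash
for i in 1; do python3 -m creep '[[[2,0,0,0],[0,0,0,0]]]'; python3 -m creep '[[[2,0,0,0],[0,0,0,0]]]'; python3 -m creep '[[[2,0,0,0],[0,0,0,0]]]'; done
python3 - <<'E'
from h import *
s=snapshot("side");P=cloud(s);hsv=cv2.cvtColor(s["color"],cv2.COLOR_RGB2HSV)
m=(hsv[...,0]>102)&(hsv[...,0]<128)&(hsv[...,1]>90)&(P[...,2]>.115)&(P[...,2]<.145)&(P[...,1]<-.03)&(P[...,1]>-.058)&(P[...,0]>.4)
o=get_obs();print(np.percentile(P[m][:,0],98),o["tool_pos"],o["wrist_force"])
E
```

```text
time: 6.45
tool_pos: [0.5608, -0.0133, 0.1091]
ee_rot: [-3.142, 0.003, -3.097]
wrist_force: [3.2, -0.3, 0.1]
width: 0.0004
time: 6.7
tool_pos: [0.5605, -0.0133, 0.1101]
ee_rot: [-3.141, 0.007, -3.097]
wrist_force: [6.1, -0.0, -0.3]
width: 0.001
time: 6.95
tool_pos: [0.5601, -0.0133, 0.1111]
ee_rot: [-3.141, 0.011, -3.097]
wrist_force: [8.8, 0.5, 2.3]
width: 0.0006
0.5461516154003687 [ 0.56013236 -0.01333481  0.11112613] [8.63382926 0.29361299 3.06391745]
```

```bash
cat > look.py <<'E'
from h import *
import sys
s=snapshot("side");P=cloud(s);hsv=cv2.cvtColor(s["color"],cv2.COLOR_RGB2HSV)
# outer side wall plane (y=-0.07) points of pick bin
m=(hsv[...,0]>102)&(hsv[...,0]<128)&(hsv[...,1]>90)&(P[...,0]>.28)&(P[...,0]<.62)&(P[...,1]<-.055)&(P[...,1]>-.085)&(P[...,2]>.045)&(P[...,2]<.26)
p=P[m]; hi=p[p[:,2]>p[:,2].max()-.008].mean(0)
# lower edge line: lowest z per x bin, rear part
e=[]
for x in np.arange(p[:,0].min()+.02,p[:,0].max()-.02,.004):
    q=p[abs(p[:,0]-x)<.003]
    if len(q)>3: e.append((x,q[:,2].min()))
e=np.array(e); c=np.polyfit(e[:,0],e[:,1],1)
for _ in range(3):
    r=abs(np.polyval(c,e[:,0])-e[:,1]); k=r<max(.003,np.median(r)*1.5); c=np.polyfit(e[k,0],e[k,1],1)
o=get_obs()
print("tilt~%.1f (n%d/%d) z.05 at x=%.3f wall x %.3f..%.3f z %.3f..%.3f"%(np.degrees(np.arctan(c[0])),k.sum(),len(e),(.05-c[1])/c[0] if c[0] else 0,p[:,0].min(),p[:,0].max(),p[:,2].min(),p[:,2].max()),"top",hi.round(3),"tcp",o["tool_pos"].round(4),"F",o["wrist_force"].round(1),"rot",o["ee_rot"].round(3))
if len(sys.argv)>1: save(s,sys.argv[1],(200,130,420,290),3.6)
E
python3 -m creep '[[[-3,0,0,0],[0,0,0,0],[0.5,0,-2,0],[1,0,-2,0],[1,0,-2,0],[1,0,-2,0],[1,0,-2,0],[1,0,-2,0]]]'; python3 look.py a1.png
```

```text
time: 8.0
tool_pos: [0.5555, -0.0135, 0.1218]
ee_rot: [-3.141, 0.006, -3.097]
wrist_force: [7.3, 1.2, 1.4]
width: 0.0003
tilt~4.2 (n33/34) z.05 at x=0.320 wall x 0.363..0.538 z 0.055..0.149 top [ 0.507 -0.065  0.143] tcp [ 0.5554 -0.0136  0.122 ] F [6.6 0.5 1.2] rot [-3.141  0.006 -3.097]
```

View pics/a1.png

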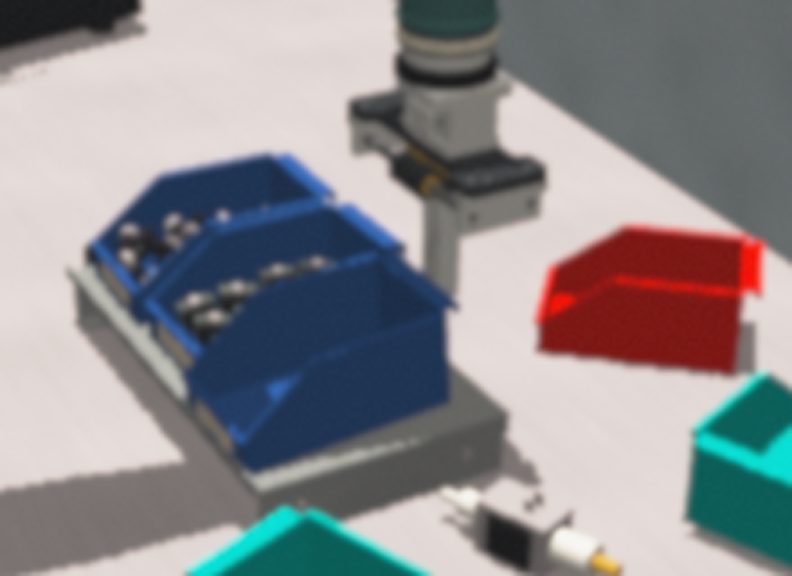

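The bin has tipped about 4–5° with its front edge on the rack. It rises a little ahead of the finger, so the next rows go more upward.

```bash
python3 -m creep '[[[-1,0,-2,0],[0,0,-2,0],[0,0,-2,0],[1,0,-2,0],[1,0,-2,0],[1,0,-2,0]]]'; python3 look.py; python3 -m creep '[[[1,0,-2,0],[1,0,-2,0],[1,0,-2,0],[1,0,-2,0],[1,0,-2,0],[1.3,0,-2,0]]]';  python3 look.py
```

```text
time: 8.8
tool_pos: [0.5509, -0.0136, 0.1322]
ee_rot: [3.141, -0.001, -3.097]
wrist_force: [0.5, 0.7, -1.3]
width: 0.0003
tilt~7.0 (n33/34) z.05 at x=0.333 wall x 0.361..0.534 z 0.056..0.154 top [ 0.503 -0.064  0.149] tcp [ 0.5511 -0.0136  0.1327] F [ 1.4 -0.2 -0.4] rot [ 3.141 -0.    -3.097]
time: 9.6
tool_pos: [0.5452, -0.0139, 0.1447]
ee_rot: [3.142, 0.0, -3.097]
wrist_force: [0.6, -0.7, -0.3]
width: 0.0004
tilt~11.0 (n32/34) z.05 at x=0.349 wall x 0.361..0.535 z 0.056..0.163 top [ 0.504 -0.065  0.158] tcp [ 0.5452 -0.0139  0.145 ] F [ 1.4  0.9 -0.7] rot [-3.142e+00  1.000e-03 -3.097e+00]
```

```bash
python3 -m creep '[[[1.6,0,-2.5,0],[1.6,0,-2.5,0],[1.7,0,-2.5,0],[1.8,0,-2.5,0],[1.8,0,-2.5,0]]]'; python3 look.py; python3 -m creep '[[[1.8,0,-2.4,0],[1.8,0,-2.4,0],[1.8,0,-2.4,0],[1.9,0,-2.3,0],[1.9,0,-2.3,0]]]';  python3 look.py a2.png
```

```text
time: 10.28
tool_pos: [0.5369, -0.0143, 0.1575]
ee_rot: [-3.142, 0.001, -3.097]
wrist_force: [3.6, 0.1, 0.3]
width: 0.0009
tilt~15.2 (n33/33) z.05 at x=0.356 wall x 0.360..0.530 z 0.057..0.174 top [ 0.501 -0.065  0.17 ] tcp [ 0.5368 -0.0143  0.1578] F [ 2.  -0.1  0.6] rot [-3.141e+00  1.000e-03 -3.097e+00]
time: 10.95
tool_pos: [0.5278, -0.0147, 0.1693]
ee_rot: [-3.142, 0.001, -3.097]
wrist_force: [5.1, -0.2, 2.5]
width: 0.0008
tilt~19.5 (n30/32) z.05 at x=0.359 wall x 0.357..0.524 z 0.059..0.188 top [ 0.5   -0.062  0.183] tcp [ 0.5276 -0.0147  0.1696] F [4.4 0.5 1.8] rot [-3.141e+00  1.000e-03 -3.097e+00]
```

View pics/a2.png

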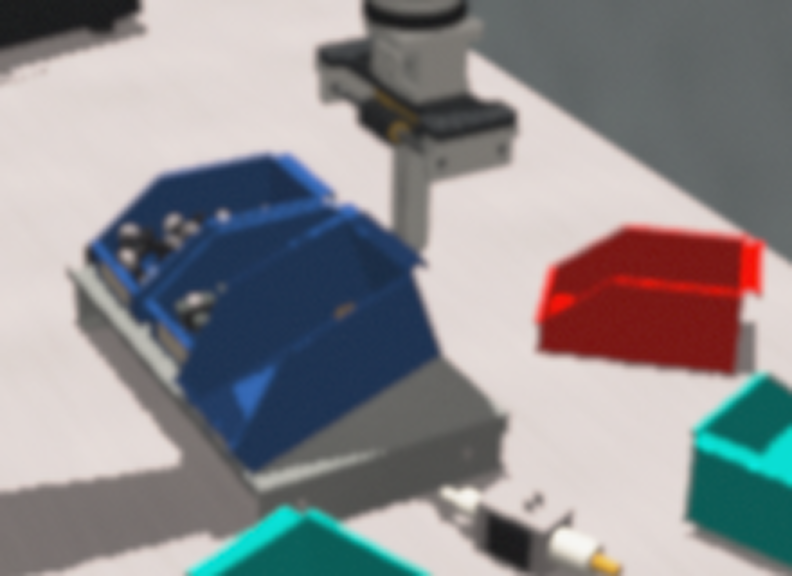

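The bin is at about 20°, with its front edge in the corner. The nut at (345,310) still lies at the back.

```bash
python3 -m creep '[[[0.5,0,-2.3,0],[1.3,0,-2.3,0],[2,0,-2.3,0],[2,0,-2.3,0],[2.1,0,-2.2,0]]]'; python3 look.py; python3 -m creep '[[[2.1,0,-2.2,0],[2.2,0,-2.2,0],[2.2,0,-2.1,0],[2.2,0,-2.1,0],[2.2,0,-2,0]]]';  python3 look.py
```

```text
time: 11.62
tool_pos: [0.5188, -0.015, 0.1798]
ee_rot: [3.141, -0.002, -3.097]
wrist_force: [1.4, -0.7, -1.2]
width: 0.0004
tilt~23.4 (n28/31) z.05 at x=0.361 wall x 0.357..0.519 z 0.058..0.199 top [ 0.492 -0.061  0.194] tcp [ 0.5188 -0.015   0.1802] F [ 0.3 -0.4  0.3] rot [ 3.141e+00 -1.000e-03 -3.097e+00]
time: 12.3
tool_pos: [0.5085, -0.0155, 0.1909]
ee_rot: [3.142, 0.0, -3.097]
wrist_force: [0.5, 0.2, -0.3]
width: 0.0006
tilt~27.4 (n27/30) z.05 at x=0.364 wall x 0.355..0.514 z 0.059..0.204 top [ 0.482 -0.063  0.2  ] tcp [ 0.5084 -0.0155  0.1913] F [ 1.  -0.1  0.2] rot [-3.142  0.    -3.097]
```

```bash
cat > nuts.py <<'E'
from h import *
import sys
s=snapshot("top");P=cloud(s);hsv=cv2.cvtColor(s["color"],cv2.COLOR_RGB2HSV)
nm=(hsv[...,0]>10)&(hsv[...,0]<32)&(hsv[...,1]>90)&(P[...,0]>.3)&(P[...,0]<.6)&(P[...,1]<.06)&(P[...,1]>-.085)
k,lab,st,c=cv2.connectedComponentsWithStats(nm.astype(np.uint8))
for i in range(1,k):
    if st[i,4]>6: print(" nut",c[i].round(1),st[i,4],P[lab==i].mean(0).round(4))
if len(sys.argv)>1: save(s,sys.argv[1],(280,160,420,300),4)
E
python3 -m creep '[[[2.2,0,-1.7,0],[2.2,0,-1.7,0],[2.2,0,-1.7,0],[2.3,0,-1.6,0]]]'; python3 look.py; python3 -m creep '[[[2.3,0,-1.6,0],[2.3,0,-1.6,0],[2.3,0,-1.6,0],[2.3,0,-1.5,0]]]';  python3 look.py; python3 nuts.py;  python3 -m creep '[[[2.3,0,-1.5,0],[2.3,0,-1.4,0],[2.3,0,-1.4,0]]]'; python3 look.py a3.png; python3 nuts.py n3.png
```

```text
time: 12.85
tool_pos: [0.5002, -0.016, 0.1981]
ee_rot: [-3.141, 0.002, -3.097]
wrist_force: [3.0, 0.7, 1.0]
width: 0.0004
tilt~31.6 (n26/30) z.05 at x=0.367 wall x 0.353..0.511 z 0.059..0.213 top [ 0.478 -0.061  0.209] tcp [ 0.4999 -0.016   0.1984] F [2.9 0.5 1.6] rot [-3.141e+00  2.000e-03 -3.097e+00]
time: 13.4
tool_pos: [0.4903, -0.0164, 0.2039]
ee_rot: [3.142, -0.0, -3.097]
wrist_force: [3.4, -0.3, 2.2]
width: 0.0002
tilt~35.4 (n26/28) z.05 at x=0.368 wall x 0.352..0.504 z 0.056..0.222 top [ 0.471 -0.06   0.217] tcp [ 0.4901 -0.0164  0.204 ] F [ 2.3 -0.1  2.5] rot [ 3.142 -0.    -3.097]
time: 13.88
tool_pos: [0.4833, -0.0167, 0.208]
ee_rot: [3.141, -0.001, -3.097]
wrist_force: [1.5, 0.4, 1.5]
width: 0.0007
tilt~38.4 (n26/27) z.05 at x=0.370 wall x 0.350..0.497 z 0.056..0.227 top [ 0.465 -0.059  0.222] tcp [ 0.483  -0.0166  0.2081] F [0.9 0.5 2. ] rot [ 3.141e+00 -1.000e-03 -3.097e+00]
 nut [346.8 257.6] 66 [ 0.4269 -0.0154  0.1123]
 nut [362.  262.4] 75 [ 0.4162 -0.0494  0.1017]
```

View pics/a3.png

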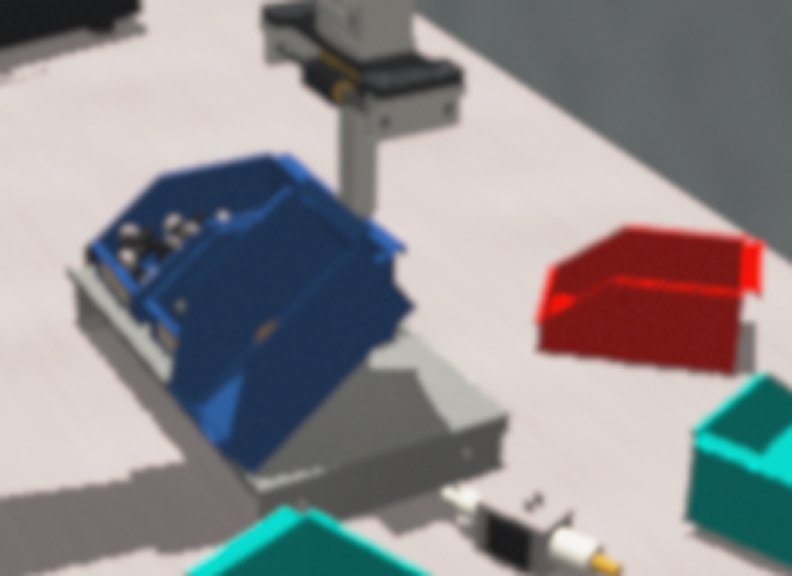

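About 38–39°, with the nuts sliding. I hold here and look.

```bash
python3 -m creep '[[[1,0,-0.7,0],[1,0,-0.7,0],[0,0,0,0],[0,0,0,0],[0,0,0,0],[0,0,0,0]]]'; python3 look.py; python3 nuts.py n4.png
```

```text
time: 14.72
tool_pos: [0.4814, -0.0167, 0.2092]
ee_rot: [3.141, -0.001, -3.097]
wrist_force: [0.2, -0.2, 0.1]
width: 0.0004
tilt~38.9 (n24/27) z.05 at x=0.371 wall x 0.351..0.498 z 0.055..0.228 top [ 0.463 -0.058  0.223] tcp [ 0.4815 -0.0167  0.2091] F [ 0.7  0.1 -0.3] rot [ 3.141e+00 -1.000e-03 -3.097e+00]
 nut [361.2 277.7] 79 [ 0.382  -0.0501  0.076 ]
 nut [346.9 278.5] 78 [ 0.3798 -0.0187  0.0661]
```

View pics/n4.png

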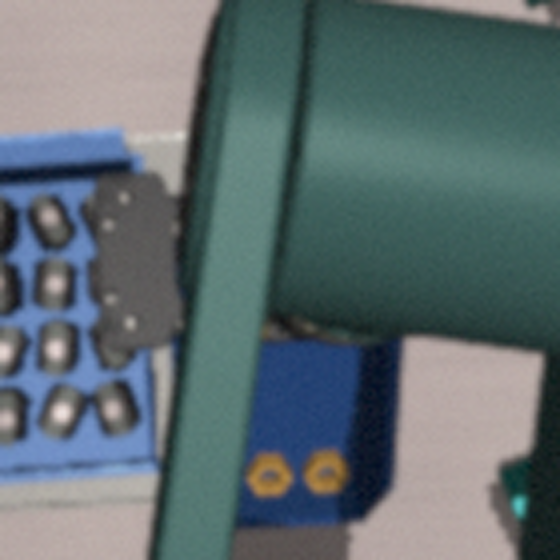

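Top view: two nuts lie at the front (crop (270,473), (326,471)); the third is hidden under the arm. I go to about 42° and look from the wrist.

```bash
python3 -m creep '[[[1.5,0,-0.8,0],[1.5,0,-0.8,0],[1.5,0,-0.8,0],[1.5,0,-0.8,0],[0,0,0,0],[0,0,0,0],[0,0,0,0],[0,0,0,0]]]'; python3 look.py
python3 - <<'E'
from h import *
s=snapshot("wrist");t=snapshot("side")
a=s["color"];b=cv2.resize(t["color"][160:260,240:340],(400,400),interpolation=cv2.INTER_CUBIC)
im=np.vstack([cv2.resize(a,(480,300)),cv2.resize(b,(480,300),)[:, :]]);cv2.imwrite("pics/w5.png",im[:,:,::-1])
E
```

```text
time: 15.82
tool_pos: [0.4758, -0.017, 0.2127]
ee_rot: [3.142, 0.0, -3.097]
wrist_force: [0.8, -0.5, -0.7]
width: 0.0007
tilt~41.5 (n24/26) z.05 at x=0.372 wall x 0.352..0.495 z 0.056..0.233 top [ 0.459 -0.058  0.229] tcp [ 0.4758 -0.017   0.2127] F [0.7 0.5 0.4] rot [ 3.142  0.    -3.097]
```

View pics/w5.png

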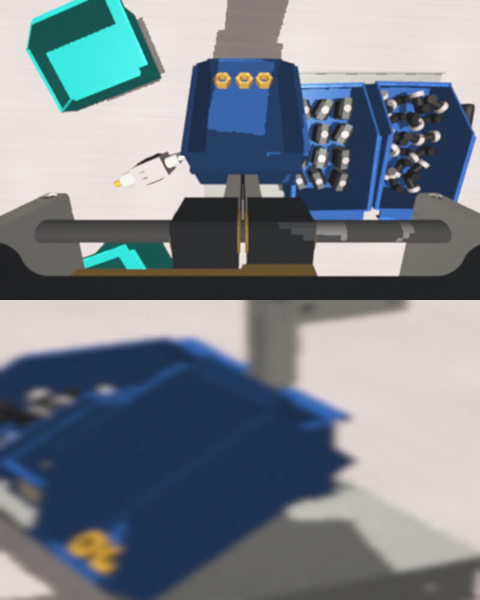

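All three nuts lie at the front: wrist view (222,80), (243,80), (264,80) of 480×300, and the side view agrees. The bin is at about 41.5° and has been held for over a second. Now I lower it along the same arc.

```bash
python3 -m creep '[[[-1,0,0.7,0],[-2.3,0,1.8,0],[-2.3,0,1.9,0],[-2.3,0,1.9,0],[-2.3,0,2,0],[-2.3,0,2,0],[-2.2,0,2,0]]]'; python3 look.py
python3 -m creep '[[[-2.2,0,1.7,0],[-2.2,0,1.7,0],[-2.2,0,1.7,0],[-2.2,0,1.7,0],[-2.2,0,1.7,0],[-2.2,0,1.7,0]]]'; python3 look.py
python3 -m creep '[[[-2.1,0,1.9,0],[-2.1,0,1.9,0],[-2.1,0,1.9,0],[-2,0,1.9,0],[-2,0,1.9,0],[-2,0,1.9,0]]]'; python3 look.py
```

```text
time: 16.85
tool_pos: [0.4907, -0.0163, 0.2003]
ee_rot: [3.142, 0.0, -3.097]
wrist_force: [1.1, -0.1, 1.3]
width: 0.0003
tilt~36.0 (n25/29) z.05 at x=0.370 wall x 0.353..0.506 z 0.054..0.224 top [ 0.472 -0.058  0.218] tcp [ 0.4907 -0.0163  0.2   ] F [1.3 0.9 0.4] rot [ 3.141 -0.    -3.097]
time: 17.65
tool_pos: [0.504, -0.0158, 0.1903]
ee_rot: [3.142, 0.001, -3.097]
wrist_force: [1.9, 1.1, 1.9]
width: 0.0001
tilt~30.4 (n30/30) z.05 at x=0.367 wall x 0.356..0.513 z 0.058..0.212 top [ 0.481 -0.061  0.208] tcp [ 0.5041 -0.0158  0.19  ] F [2.2 0.4 2.4] rot [ 3.141  0.    -3.097]
time: 18.45
tool_pos: [0.5162, -0.0152, 0.1789]
ee_rot: [3.142, 0.0, -3.097]
wrist_force: [3.3, 0.1, 2.0]
width: 0.0005
tilt~25.5 (n26/31) z.05 at x=0.367 wall x 0.357..0.520 z 0.054..0.202 top [ 0.494 -0.058  0.199] tcp [ 0.5158 -0.0152  0.1782] F [3.1 0.  1.4] rot [ 3.141e+00 -1.000e-03 -3.097e+00]
```

```bash
python3 -m creep '[[[-2.2,0,1.9,0],[-2,0,2,0],[-1.9,0,2,0],[-1.9,0,2,0],[-1.9,0,2.1,0],[-1.9,0,2.1,0]]]'; python3 look.py
python3 -m creep '[[[-1.8,0,2.2,0],[-1.8,0,2.2,0],[-1.8,0,2.2,0],[-1.7,0,2.2,0],[-1.7,0,2.2,0],[-1.6,0,2.2,0]]]'; python3 look.py
python3 -m creep '[[[-1.6,0,2.4,0],[-1.6,0,2.4,0],[-1.6,0,2.4,0],[-1.5,0,2.4,0],[-1.5,0,2.4,0],[-1.4,0,2.4,0]]]'; python3 look.py
```

```text
time: 19.25
tool_pos: [0.5274, -0.0147, 0.1662]
ee_rot: [3.141, -0.001, -3.097]
wrist_force: [1.0, 0.6, -0.2]
width: 0.0002
tilt~21.5 (n30/32) z.05 at x=0.368 wall x 0.358..0.525 z 0.056..0.191 top [ 0.501 -0.061  0.185] tcp [ 0.5276 -0.0147  0.1659] F [ 2.   0.5 -0.1] rot [ 3.141e+00 -1.000e-03 -3.097e+00]
time: 20.05
tool_pos: [0.5381, -0.0142, 0.1533]
ee_rot: [3.142, -0.0, -3.097]
wrist_force: [0.4, -0.6, -0.4]
width: 0.0005
tilt~15.8 (n31/33) z.05 at x=0.358 wall x 0.361..0.531 z 0.055..0.176 top [ 0.506 -0.063  0.171] tcp [ 0.5383 -0.0142  0.153 ] F [1.7 0.1 0.1] rot [ 3.141 -0.    -3.097]
time: 20.85
tool_pos: [0.5473, -0.0138, 0.1389]
ee_rot: [3.141, -0.0, -3.097]
wrist_force: [1.8, -0.2, -0.1]
width: 0.0006
tilt~10.7 (n34/34) z.05 at x=0.350 wall x 0.361..0.534 z 0.056..0.162 top [ 0.504 -0.065  0.157] tcp [ 0.5473 -0.0138  0.1384] F [1.3 0.2 0.4] rot [ 3.141e+00 -1.000e-03 -3.097e+00]
```

```bash
python3 -m creep '[[[-1.3,0,2.5,0],[-1.3,0,2.5,0],[-1.2,0,2.5,0],[-1.2,0,2.5,0],[-1.2,0,2.5,0],[-1.1,0,2.5,0]]]'; python3 look.py
python3 -m creep '[[[-1,0,2,0],[-1,0,2,0],[-1,0,2,0],[-0.9,0,2,0],[-0.9,0,2,0],[-0.9,0,2,0]]]'; python3 look.py
python3 -m creep '[[[-0.7,0,1.5,0],[-0.7,0,1.5,0],[-0.6,0,1.5,0],[-0.6,0,1.5,0],[0,0,0,0]]]'; python3 look.py
```

```text
time: 21.65
tool_pos: [0.5546, -0.0135, 0.1239]
ee_rot: [3.142, -0.0, -3.097]
wrist_force: [0.6, 0.7, -0.2]
width: 0.0003
tilt~5.1 (n32/33) z.05 at x=0.320 wall x 0.363..0.534 z 0.055..0.148 top [ 0.497 -0.066  0.143] tcp [ 0.5545 -0.0135  0.1235] F [1.6 0.3 0. ] rot [ 3.141e+00 -1.000e-03 -3.097e+00]
time: 22.45
tool_pos: [0.5603, -0.0132, 0.1119]
ee_rot: [3.141, 0.0, -3.097]
wrist_force: [0.0, -0.0, -0.8]
width: 0.0007
tilt~0.9 (n34/34) z.05 at x=0.032 wall x 0.365..0.540 z 0.054..0.137 top [ 0.483 -0.067  0.133] tcp [ 0.5603 -0.0132  0.1116] F [ 1.8  0.2 -0.4] rot [ 3.141 -0.    -3.097]
time: 23.12
tool_pos: [0.5627, -0.0131, 0.1059]
ee_rot: [3.141, -0.001, -3.097]
wrist_force: [0.5, 0.3, 0.7]
width: 0.0002
tilt~-0.1 (n35/35) z.05 at x=4.317 wall x 0.366..0.543 z 0.052..0.136 top [ 0.481 -0.067  0.131] tcp [ 0.5628 -0.0131  0.106 ] F [ 0.1 -0.4 -0.4] rot [ 3.141 -0.    -3.097]
```

Level again, with no force left. I retreat and check.

```bash
python3 -m creep '[[[-2,0,0,0],[-4,0,0,0],[-10,0,0,0],[-12,0,0,0],[0,0,-15,0],[0,0,-30,0],[0,0,-40,0],[0,0,-30,0]]]'
python3 -m creep '[[[0,30,0,0],[0,40,0,0],[0,40,0,0],[0,40,0,0],[0,40,0,0],[0,40,0,0],[0,0,0,0]]]'
python3 - <<'E'
from h import *
import pickle
for n in("top","side"):
  for tag,s in(("before",pickle.load(open(n+"0.pkl","rb"))),("after",snapshot(n))):
    P=cloud(s);hsv=cv2.cvtColor(s["color"],cv2.COLOR_RGB2HSV)
    m=(hsv[...,0]>102)&(hsv[...,0]<128)&(hsv[...,1]>90)&(P[...,2]>.122)&(P[...,2]<.137)&(P[...,1]<.038)&(P[...,1]>-.12)&(P[...,0]>.4)
    p=P[m]; e=np.array([(y,p[abs(p[:,1]-y)<.003][:,0].max()) for y in np.arange(-.047,.024,.004)]); c=np.polyfit(e[:,0],e[:,1],1)
    f=p[p[:,0]>np.polyval(c,p[:,1])-.012]
    print(n,tag,"lip x@y=-.012 %.4f slope %.3f"%(np.polyval(c,-.012),c[0]),"y",f[:,1].min().round(4),f[:,1].max().round(4),"z",np.median(f[:,2]).round(4))
    if n=="top":
        nm=(hsv[...,0]>10)&(hsv[...,0]<32)&(hsv[...,1]>90)&(P[...,2]<.08)&(P[...,2]>.045)&(P[...,1]<.06)&(P[...,1]>-.09)
        k,lab,st,c=cv2.connectedComponentsWithStats(nm.astype(np.uint8))
        for i in range(1,k):
            if st[i,4]>6: print(" nut",c[i].round(1),st[i,4],P[lab==i].mean(0).round(4))
        save(s,"end_top.png",(150,160,450,300),2.6)
print(get_obs()["tool_pos"],get_obs()["wrist_force"])
E
```

```text
time: 24.18
tool_pos: [0.5913, -0.0119, 0.2244]
ee_rot: [-3.141, 0.003, -3.097]
wrist_force: [-0.5, -0.7, 0.2]
width: 0.0005
time: 25.05
tool_pos: [0.5802, 0.2205, 0.222]
ee_rot: [3.141, 0.001, -3.093]
wrist_force: [1.3, -0.6, 0.4]
width: 0.0005
top before lip x@y=-.012 0.5620 slope -0.037 y -0.056 0.0331 z 0.1291
 nut [341.9 215.1] 41 [ 0.5245 -0.0107  0.0597]
 nut [330.1 218.5] 36 [0.5168 0.0173 0.0607]
 nut [357.3 220.9] 42 [ 0.5107 -0.0464  0.0602]
top after lip x@y=-.012 0.5512 slope -0.038 y -0.0556 0.0311 z 0.1291
 nut [333.9 278.1] 35 [0.3804 0.0102 0.0597]
 nut [346.5 276.7] 46 [ 0.3833 -0.0186  0.0602]
 nut [360.5 276.2] 38 [ 0.3842 -0.0505  0.0601]
side before lip x@y=-.012 0.5570 slope -0.035 y -0.059 0.036 z 0.1313
side after lip x@y=-.012 0.5470 slope -0.020 y -0.0639 0.0363 z 0.1312
[0.58067095 0.21784764 0.22183735] [-0.00126573  0.53218738  0.49599787]
```

View pics/end_top.png

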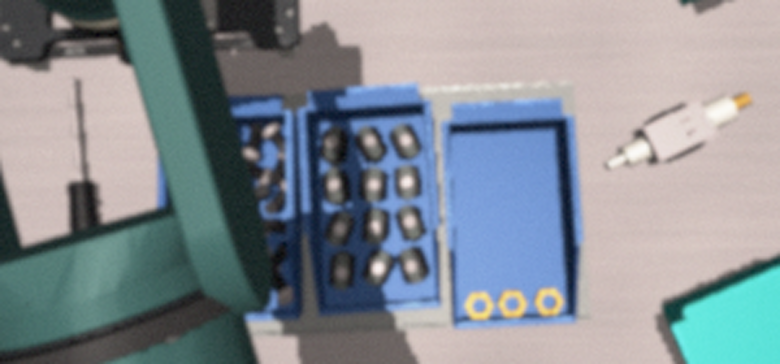

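The bin stands level and square in its place, about 11 mm forward of where it began, with all three nuts at the front ((480,305), (512,303), (549,302)). The coil bin and pump look as they did, and the gripper touches nothing.

```bash
python3 -c "
from bench import ticket
print(ticket.close_job())"
```

```text
the job is handed in; nothing more can be done
None
```

The job is done and handed in, at about 25 s of the 62 s allowed. No verdict was reported.

**What I did:** The moves cannot lean the tool, so I did not hook under the lip. I pushed the closed, vertical fingers forward and up against the outer face of the rear lip. This slid the bin about 11 mm to the upstand and tipped it along an arc to about 41.5° by the side camera. I held it there for more than a second until all three nuts were at the front, as the wrist and side views showed. Then I lowered it along the same arc until the fingers carried no load, and backed away.

**Last checks:**
- **Bin:** it stands level (about 0°) with the lip at the same height as at the start. It is 10–11 mm from where it began (limit 30 mm). The top camera shows its heading unchanged.
- **Nuts:** all three lie about 13–17 mm behind the front wall's outer face (limit 57 mm).
- **Other items:** the coil bin and the pump looked undisturbed. The elbow bin and the screwdriver were partly hidden by the arm in the last picture; I did not measure them, but the arm never came near them.
- **Contact:** the robot touched nothing at hand-in.

**Disagreements:**
- The two cameras differ by about 4–5 mm on the lip's position, but agree on how far it moved.
- The side camera's fit suggested the bin had turned by about 1°, while the top camera showed none. Both are well within the 7° limit.
- The first push met up to about 9 N as the lip stuck on the finger. I backed off 3 mm before lifting.

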